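# Mount the specimen carrier on the wear tester

### The arm

A 6-joint arm with a two-finger parallel gripper is mounted at the origin on the work surface. World frame = base frame: x ahead of the robot, y to its left, z up, the work surface at z = 0. Lengths are in m, angles in rad, forces in N, time in s.
With the tool pointing down it reaches from about 0.35 to 0.975 m from the base axis. Payload 4.9 kg.
Tool frame: the origin (TCP) lies on the centre line of the jaws, within the pads' length; the fingertips stand 8 mm ahead of it and the grasp point (between the pads) lies 11 mm behind it; z points along the fingers, y is the direction in which the jaws open and shut (so a half turn about z gives the same grasp; the last joint's range is limited). The gripper opens to 85 mm and grips with 20 to 120 N. Pads are 22 mm wide; open, the fingers measure 114 mm over their backs; the gripper's body (76 mm by 85 mm) begins 54 mm behind the grasp point. The pads swing forward as they close: fully open they stand 13 mm farther back than shut.
Start: joints at [1.064, 0.053, 1.613, -0, 1.476, -0.119], TCP at [0.236, 0.579, 0.239] pointing down, gripper open.
Joint ranges: [-3.01, 3.01], [-1.01, 2.22], [0.06, 2.58], [-1.02, 4.17], [0.09, 2.62], [-3.14, 3.14]. Speed limits (rad/s): [2.57, 2.57, 3.14, 3.14, 3.14, 3.14].

### API

Orientations are given as a unit quaternion [w, x, y, z].
In Python, from plant import manip gives the robot as it stands.
- The arm moves only by the tool step_arm, never from a script. Its argument "deltas" is a list of rows, each a list of 7 numbers: the shift along the tool's x, y, z in m, then the turn, a rotation vector about the tool's x, y, z in rad, then the gripper command: -1 is fully open, 1 is shut, values between are in proportion. In form: [[dx, dy, dz, ax, ay, az, hand], ...]. A call has 1 to 20 rows; each row is the pose to reach, as a shift and turn from the pose commanded when the call began, along the tool's axes at that moment; what a row does not reach only later rows make up. A row lasts 1/10 s, in which the tool goes at most 50 mm and 8.59 degrees, less where a joint would pass 70% of its speed; a pose out of reach is approached as far as the arm can. A call with a gripper value outside its range is refused whole. The fingers move at their own pace and stop on an object; the grip force is fixed at half the most. Time passes only in rows, so rows that repeat a pose let the fingers close. It gives the time, the measured TCP pose, the force and the opening at its end, in the units of the state.
- manip.state(): the state, without advancing time (a new reading comes with each control period).
- manip.grab_frame(name): name is "scene" or "top" or "wrist"; returns the picture (420x560x3 uint8, red, green, blue); there is no depth.
- manip.get_calibration(name): a dict with "fov_y" (degrees; the focal length in pixels is half the picture's height over the tangent of half this angle, whatever the lens; pixels are square), "cx", "cy" (the principal point, pixels), "R" (3x3) and "t" (3): a world point X has camera coordinates R X + t. Camera axes: x right, y down, z forward; pixel columns grow to the right and rows downward; lengths in m; the calibration is good to about 2 mm. A picture is of the moment at which its call begins: read the wrist's pose just before it. get_calibration takes no time and is no camera call; for the wrist camera it gives the pose at the moment of the call.
- manip.job_done(): hands the job in, once; it reports no verdict.
The state is a dict: "time": time; "joint_pos": joint angles; "joint_vel": joint speeds; "joint_efforts": joint torques, N m; "tool_pos": TCP position; "tool_rot": TCP orientation; "contact_force": force on the tool from outside, world axes, zero at the start; "ft_torque": the same for the moment, N m; "gripper_width": opening from 0.0 (shut) to 1.0 (fully open).
Only numpy, scipy, OpenCV 4.12 (cv2) and the standard library are available. Lean on these libraries where they do the work, as an engineer would, in place of code of your own. Each camera call takes 0.05 s, during which the arm holds its last target.

### The job

Mount the specimen carrier, the dark plate that has a pin hole beside its square hub, on the bench wear tester: lower it over the central spindle with the drive pin coming up through its pin hole, until it lies flat and fully down on the platter, and only then let go of it. The other dark plate, which has no pin hole, is a spare blank: leave it where it lies.

Things in the scene. Friction and masses are not known exactly. Their poses are not given: they have to be found in the camera images.
- carrier_mid (a point): Dark steel specimen carrier, loose, 0.4 kg: plate 155x100x10 mm; square hub 54x54 mm, 36 mm high on top, sides parallel to the plate's; through bore dia 36. Point: on the bore axis, 23 mm above the underside, 23 below hub top. z up; x: from hub to the square 34 mm through pin hole, whose centre is at x = 70 mm. Plate reaches 100 mm to +x, 55 to -x, 50 to each side. Grip opposite hub sides.
- spindle (a point): Wear tester's spindle, fixed: point at its foot, centre of the top face of the fixed aluminium platter (216 mm diameter, top 70 mm above the bench, on a grey housing 230 x 230 mm). The steel spindle stands 50 mm above the platter, 16 mm diameter, last 12 mm tapering to 6. z up; x points from spindle to drive pin.
- pin (a point): Wear tester's drive pin, fixed: point at its foot on the platter's top face, 70 mm from the spindle's axis. Steel, 10 mm diameter, 26 mm above the platter, last 8 mm tapering to 4. Axes as for the spindle.
- spare_mid (a point): Spare blank carrier, loose: same plate, hub, bore and size as the specimen carrier but without the pin hole; point and axes as for the specimen carrier. It stays where it lies on the bench.
Not all that is in view belongs to the job. What is shaped like the part that bears carrier_mid but blue is not meant.

How it is judged:
By the outcome, as a careful person would: the job done as asked, in the order asked, and still so for the second after the job is handed in, with the robot touching nothing.
It also fails if it takes over 40 s, if anything falls off the work surface, if the arm or the gripper's body presses on something with over 40 N, if the wrist force passes 120 N, or if a joint passes its speed limit or range.

## Working session

There is one attempt and no reset: what is moved stays moved. The work goes in short steps, Python scripts to look and compute and a tool call to move; the robot and the scene stay as the last step left them, time stands still between calls to the robot, and variables do not carry over. Pictures are saved under pics/ and viewed, and the job is handed in when it is done.

Besides the shell and the picture viewer there is one more tool, called as name(argument=value, ...), one argument or row to a line, values as JSON. step_arm: Moves the arm, as the interface text tells. Its arguments: {"type":"object","properties":{"deltas":{"type":"array"}},"required":["deltas"]}

```bash
mkdir -p pics; ls; cat > h.py <<'E'
import numpy as np, cv2
from plant import manip
def cal(n):
    c=manip.get_calibration(n); f=210/np.tan(np.radians(c['fov_y'])/2)
    return dict(f=f,cx=c['cx'],cy=c['cy'],R=np.array(c['R']),t=np.array(c['t']),raw=c)
def ray(c,u,v,z):
    d=c['R'].T@np.array([(u-c['cx'])/c['f'],(v-c['cy'])/c['f'],1]); o=-c['R'].T@c['t']
    return o+d*(z-o[2])/d[2]
def proj(c,X):
    p=c['R']@np.array(X)+c['t']; return np.array([c['cx']+c['f']*p[0]/p[2],c['cy']+c['f']*p[1]/p[2]])
def snap(n,fn):
    c=cal(n); im=manip.grab_frame(n)[:,:,::-1].copy(); cv2.imwrite('pics/'+fn,im); np.savez('pics/'+fn+'.npz',**{k:v for k,v in c.items() if k!='raw'}); return im,c
E
python3 - <<'E'
from h import *
for n in ['scene','top','wrist']:
    im,c=snap(n,n+'0.png'); print(n,{k:v for k,v in c['raw'].items() if k not in 'Rt'},-c['R'].T@c['t'])
print(manip.state())
E
```

```text
pics
scene {'fov_y': 52.3072241805866, 'cx': 276.0229706059638, 'cy': 209.43921047527104} [ 1.16503744 -0.31193104  0.56957107]
top {'fov_y': 53.6007009434059, 'cx': 283.1511657155949, 'cy': 207.01202730454034} [0.40861838 0.06360047 0.9479646 ]
wrist {'fov_y': 70.95615565364184, 'cx': 274.18978697495294, 'cy': 211.4792422360647} [0.17405138 0.60240995 0.37241704]
{'time': 0.15, 'joint_pos': array([ 1.06398665e+00,  5.32021740e-02,  1.61400814e+00, -1.43164706e-06,
        1.47598578e+00, -1.19002101e-01]), 'joint_vel': array([ 0.00188271, -0.00172246, -0.00496975,  0.00041442, -0.00084096,
        0.00017363]), 'joint_efforts': array([ 7.65388249e-04, -3.94244456e+01, -3.70720303e+01, -6.87356987e-05,
        4.70887462e-03, -1.89127928e-05]), 'tool_pos': array([0.23611532, 0.57816271, 0.23832966]), 'tool_rot': array([-2.46110784e-04,  1.92690853e-01,  9.81259187e-01, -7.63008758e-04]), 'contact_force': array([-0.80942348,  0.17487784, -0.83723957]), 'ft_torque': array([ 0.0112986 ,  0.01004766, -0.00869703]), 'gripper_width': 0.9993844010785712}
```

View pics/top0.png

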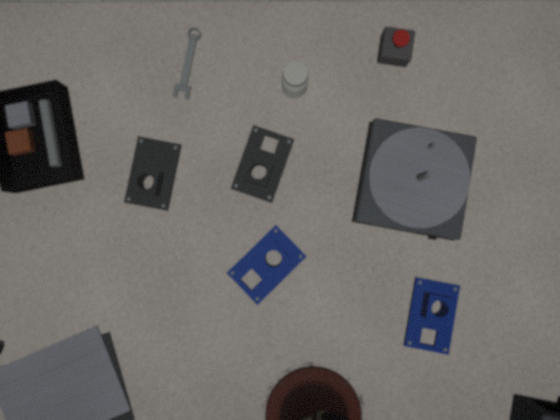

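View pics/scene0.png

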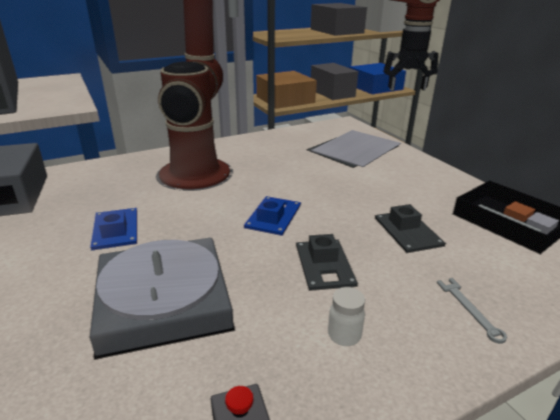

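View pics/wrist0.png

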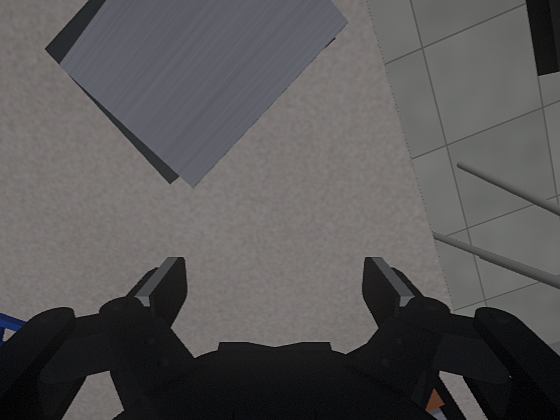

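In the top view there are four candidate plates:
- A dark plate at (263,163) with a square hole at (269,145). It fits the carrier.
- A dark plate at (153,173) with no square hole. This is the spare.
- Blue plates at (267,265) and (432,315), which are excluded by colour.

The tester is at (420,178), with its spindle near (421,175) and its pin near (431,146). I'll enlarge to confirm.

```bash
python3 - <<'E'
import cv2,numpy as np
im=cv2.imread('pics/top0.png')
a=cv2.resize(im[110:225,110:310],None,fx=4,fy=4,interpolation=cv2.INTER_CUBIC)
b=cv2.resize(im[105:250,340:490],None,fx=4,fy=4,interpolation=cv2.INTER_CUBIC)
cv2.imwrite('pics/ca.png',cv2.convertScaleAbs(a,alpha=1.8));cv2.imwrite('pics/cb.png',cv2.convertScaleAbs(b,alpha=1.4))
E
```

```text
(no output)
```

View pics/ca.png

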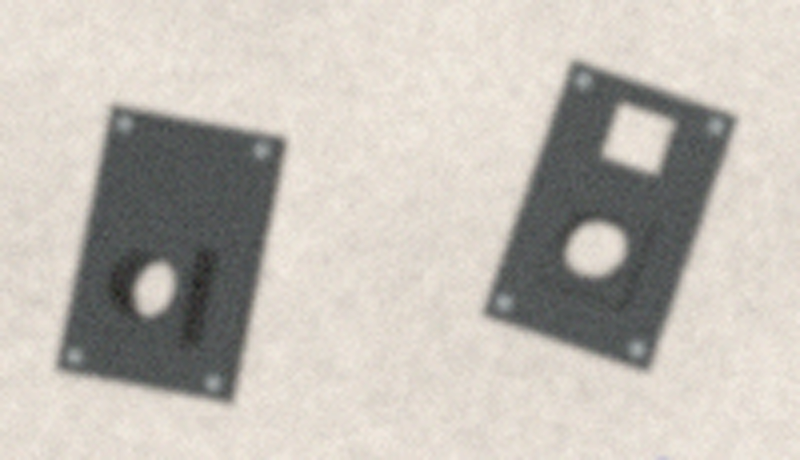

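View pics/cb.png

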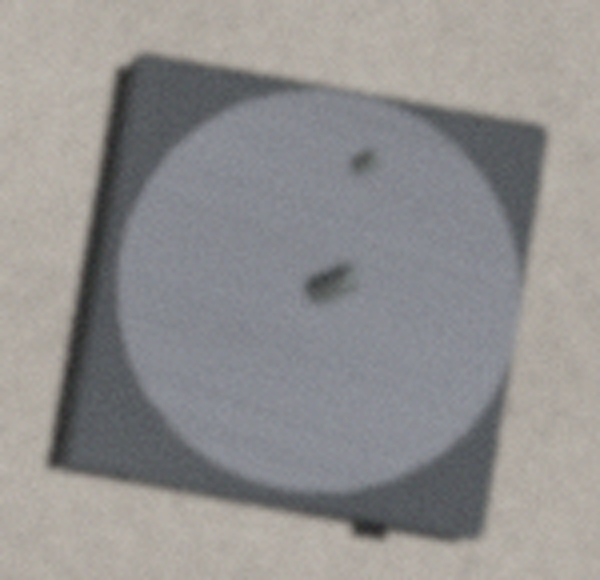

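The enlarged crop confirms it: the right dark plate (263,163) has the square pin hole, and the left one has none. Next I'll measure.

```bash
python3 - <<'E'
from h import *
im=cv2.imread('pics/top0.png'); c=dict(np.load('pics/top0.png.npz'))
g=cv2.cvtColor(im,cv2.COLOR_BGR2GRAY)
U=cv2.resize(im,None,fx=4,fy=4,interpolation=cv2.INTER_CUBIC); gU=cv2.GaussianBlur(cv2.cvtColor(U,cv2.COLOR_BGR2GRAY),(0,0),2)
def up(p): return (np.array(p)+.5)/4-.5
# carrier, spare
for nm,(x0,x1,y0,y1) in dict(car=(225,300,118,210),spare=(115,190,125,220)).items():
    s=gU[y0*4:y1*4,x0*4:x1*4]; th,m=cv2.threshold(s,0,255,cv2.THRESH_BINARY_INV+cv2.THRESH_OTSU)
    cs,hi=cv2.findContours(m,cv2.RETR_CCOMP,cv2.CHAIN_APPROX_NONE)
    for k,q in enumerate(cs):
        A=cv2.contourArea(q)
        if A<400: continue
        q=up(q[:,0,:]+np.array([x0*4,y0*4]))
        outer=hi[0][k][3]<0
        W=np.array([ray(c,u,v,0.010)[:2] for u,v in q])
        r=cv2.minAreaRect((W*1000).astype(np.float32))
        print(nm,'outer' if outer else 'hole',A/16,'px',q.mean(0),'rect',r, cv2.boxPoints(r).tolist() if outer else '')
# platter
x0,x1,y0,y1=345,485,110,245
hsv=cv2.cvtColor(U,cv2.COLOR_BGR2HSV)
s=gU[y0*4:y1*4,x0*4:x1*4]
print('grey samples platter/housing/bench',g[200,400],g[230,370],g[130,385],g[115,350])
m=((s>g[230,370]*0.5+g[200,400]*0.5)).astype(np.uint8)*255
hs=hsv[y0*4:y1*4,x0*4:x1*4]
b=cv2.GaussianBlur(U[y0*4:y1*4,x0*4:x1*4],(0,0),2).astype(int); blue=(b[...,0]-b[...,2]); 
m=((s>(int(g[230,370])+int(g[200,400]))/2)&(blue>-2)).astype(np.uint8)*255
m=cv2.morphologyEx(m,cv2.MORPH_OPEN,np.ones((15,15)))
cv2.imwrite('pics/m.png',m)
cs,_=cv2.findContours(m,cv2.RETR_EXTERNAL,cv2.CHAIN_APPROX_NONE); q=cv2.convexHull(max(cs,key=cv2.contourArea))
q=up(q[:,0,:]+np.array([x0*4,y0*4])); W=np.array([ray(c,u,v,0.070)[:2]*1000 for u,v in q]).astype(np.float32)
print('ell',cv2.fitEllipse(W),cv2.minEnclosingCircle(W))
E
```

```text
car outer 2933.25 px [262.08880779 163.59945255] rect ((560.2049560546875, 111.79463195800781), (100.24880981445312, 154.93017578125), 70.48080444335938) [[470.4441223144531, 90.4337387084961], [616.4703979492188, 38.668052673339844], [649.9658203125, 133.155517578125], [503.93951416015625, 184.92120361328125]]
car hole 156.0625 px [258.534375 171.871875] rect ((540.89453125, 120.05978393554688), (33.4979248046875, 30.84429168701172), 89.76393127441406) 
car hole 212.75 px [269.09803922 144.23406863] rect ((604.2100219726562, 95.97628784179688), (34.65589141845703, 34.34064483642578), 71.09970092773438) 
spare outer 2991.1875 px [152.51395349 173.10581395] rect ((539.5074462890625, 360.6914978027344), (102.50885009765625, 154.281494140625), 79.05432891845703) [[454.0379943847656, 325.016845703125], [605.5126953125, 295.72216796875], [624.9769287109375, 396.36614990234375], [473.502197265625, 425.66082763671875]]
spare hole 97.25 px [148.26538462 181.85576923] rect ((519.110595703125, 370.1549072265625), (29.595993041992188, 22.120229721069336), 0.7661309242248535) 
grey samples platter/housing/bench 99 123 64 124Traceback (most recent call last):
  File "<stdin>", line 29, in <module>
ValueError: max() iterable argument is empty
```

View pics/m.png

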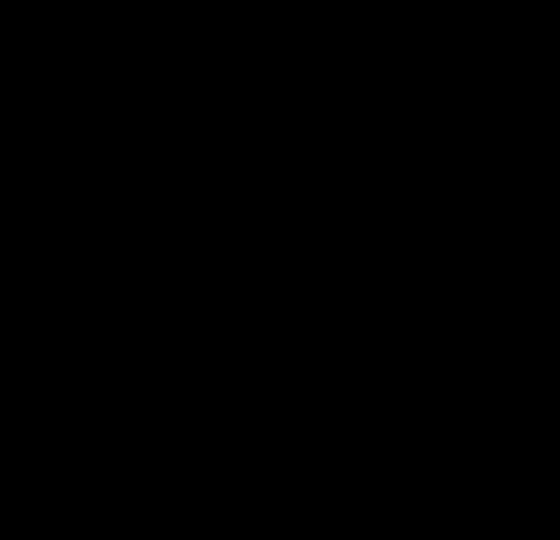

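```bash
python3 - <<'E'
from h import *
im=cv2.imread('pics/top0.png'); c=dict(np.load('pics/top0.png.npz'))
U=cv2.resize(im,None,fx=4,fy=4,interpolation=cv2.INTER_CUBIC); B=cv2.GaussianBlur(U,(0,0),2)
def up(p): return (np.array(p)+.5)/4-.5
g=cv2.cvtColor(im,cv2.COLOR_BGR2GRAY)
print(im[200,400],im[130,385],im[115,350],im[175,421],im[146,431])
x0,x1,y0,y1=345,490,110,245
s=cv2.cvtColor(B,cv2.COLOR_BGR2GRAY)[y0*4:y1*4,x0*4:x1*4]
b=B[y0*4:y1*4,x0*4:x1*4].astype(int); d=b[...,0]-b[...,2]
# housing+platter = blueish
m=((s>82)&(d>2)).astype(np.uint8)*255
m=cv2.morphologyEx(m,cv2.MORPH_OPEN,np.ones((9,9)))
cv2.imwrite('pics/m.png',m)
cs,_=cv2.findContours(m,cv2.RETR_EXTERNAL,cv2.CHAIN_APPROX_NONE); q=cv2.convexHull(max(cs,key=cv2.contourArea))
q=up(q[:,0,:]+np.array([x0*4,y0*4])); W=np.array([ray(c,u,v,0.070)[:2]*1000 for u,v in q]).astype(np.float32)
e=cv2.fitEllipse(W);print('ell',e,cv2.minEnclosingCircle(W), proj(c,[e[0][0]/1e3,e[0][1]/1e3,.07]))
# dark pins
m2=((s<85)).astype(np.uint8)*255
cs,_=cv2.findContours(m2,cv2.RETR_EXTERNAL,cv2.CHAIN_APPROX_NONE)
for q in cs:
    if cv2.contourArea(q)>100: print(cv2.contourArea(q),up(q[:,0,:].mean(0)+np.array([x0*4,y0*4])))
cv2.imwrite('pics/cc.png',cv2.convertScaleAbs(cv2.resize(im[130:190,400:450],None,fx=10,fy=10,interpolation=cv2.INTER_CUBIC),alpha=1.6))
cc=dict(np.load('pics/scene0.png.npz')); sc=cv2.imread('pics/scene0.png')
cv2.imwrite('pics/cd.png',cv2.convertScaleAbs(cv2.resize(sc[230:350,85:240],None,fx=5,fy=5,interpolation=cv2.INTER_CUBIC),alpha=1.3))
E
```

```text
[104  99  98] [68 64 63] [118 123 128] [53 53 50] [73 73 73]
ell ((519.8651123046875, -224.58297729492188), (214.0070037841797, 215.24037170410156), 79.15877532958984) ((519.6829833984375, -224.8997344970703), 108.0024185180664) [419.13999469 177.09095273]
1335.5 [421.84255725 175.2509542 ]
436.0 [430.20714286 145.02857143]
8081.5 [461.09534765 145.23645194]
48722.5 [398.06421012 190.26400361]
```

View pics/cc.png

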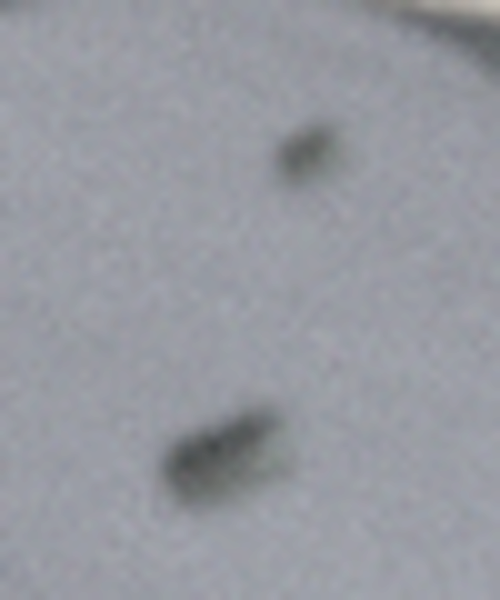

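View pics/cd.png

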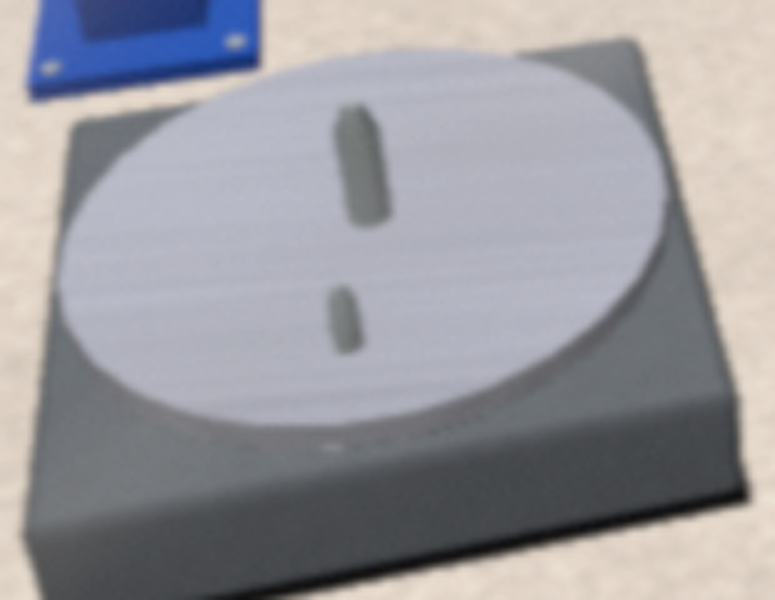

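View pics/m.png

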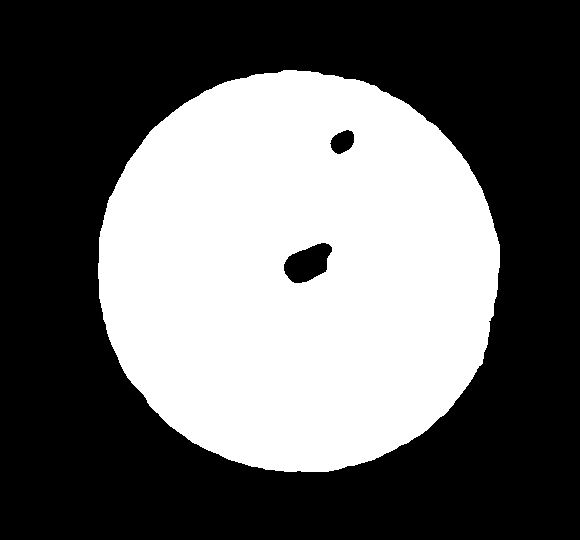

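```bash
python3 - <<'E'
from h import *
c=dict(np.load('pics/top0.png.npz'))
up=lambda u,v,x0,y0,k:((u+.5)/k-.5+x0,(v+.5)/k-.5+y0)
s=np.array([519.9,-224.6])
for nm,uv,z,o in [('top pin foot',(290,168),.07,(400,130,10)),('top pin tip',(325,133),.096,(400,130,10)),('top sp foot',(190,472),.07,(400,130,10)),('top sp tip',(268,412),.12,(400,130,10))]:
    p=ray(c,*up(*uv,*o),z)[:2]*1000; d=p-s; print(nm,p,np.hypot(*d),np.degrees(np.arctan2(d[1],d[0])))
c=dict(np.load('pics/scene0.png.npz'))
P={}
for nm,uv,z in [('pin foot',(349,345),.07),('pin tip',(342,289),.096),('sp foot',(371,217),.07),('sp tip',(354,104),.12)]:
    P[nm]=ray(c,*up(*uv,85,230,5),z)[:2]*1000; print('scene',nm,P[nm])
for k in ('foot','tip'):
    d=P['pin '+k]-P['sp '+k]; print(k,np.hypot(*d),np.degrees(np.arctan2(d[1],d[0])))
E
```

```text
top pin foot [ 585.67009274 -246.09288518] 69.19284076123056 -18.096777100083248
top pin tip [ 587.70938049 -244.33300185] 70.62225884783297 -16.22536365860518
top sp foot [ 520.59809058 -223.34698905] 1.434352430972532 60.876488270106584
top sp tip [ 526.24479863 -222.89490231] 6.569918398869424 15.042236985323111
scene pin foot [ 585.03672483 -247.83944619]
scene pin tip [ 587.12177217 -247.02173228]
scene sp foot [ 520.36513615 -224.9291837 ]
scene sp tip [ 519.37062354 -224.01034696]
foot 68.60972606413637 -19.506968128969774
tip 71.5523723975508 -18.759834122234942
```

The pin direction is about -18.5° from the spindle at (520,-224.5) mm. The carrier bore is at (539,119) mm with yaw -19.5°. I'll hover above it with the jaws along the carrier's x.

step_arm(
  deltas=[
    [-0.454,-0.31,0.08,0,0,1.524,-1],
    [-0.454,-0.31,0.08,0,0,1.524,-1],
    [-0.454,-0.31,0.08,0,0,1.524,-1],
    [-0.454,-0.31,0.08,0,0,1.524,-1],
    [-0.454,-0.31,0.08,0,0,1.524,-1],
    [-0.454,-0.31,0.08,0,0,1.524,-1],
    [-0.454,-0.31,0.08,0,0,1.524,-1],
    [-0.454,-0.31,0.08,0,0,1.524,-1],
    [-0.454,-0.31,0.08,0,0,1.524,-1],
    [-0.454,-0.31,0.08,0,0,1.524,-1],
    [-0.454,-0.31,0.08,0,0,1.524,-1],
    [-0.454,-0.31,0.08,0,0,1.524,-1],
    [-0.454,-0.31,0.08,0,0,1.524,-1],
    [-0.454,-0.31,0.08,0,0,1.524,-1],
    [-0.454,-0.31,0.08,0,0,1.524,-1],
    [-0.454,-0.31,0.08,0,0,1.524,-1],
  ],
)

```text
time: 1.75
tool_pos: [0.5389, 0.1212, 0.1596]
tool_rot: [0.0, 0.816, 0.578, 0.0]
contact_force: [-0.3, 0.6, 0.1]
gripper_width: 1.003
```

```bash
python3 - <<'E'
from h import *
im,c=snap('wrist','w1.png'); s=manip.state(); print(s['time'],s['tool_pos'],s['tool_rot'],s['contact_force'])
x=s['tool_rot'];R=cv2.Rodrigues(np.zeros(3))[0]
from scipy.spatial.transform import Rotation as Q
y=Q.from_quat([x[1],x[2],x[3],x[0]]).as_matrix(); print(y, np.degrees(np.arctan2(y[1,1],y[0,1])))
a=np.radians(-19.5)
for p in ([.539,.1193,.046],[.539+.07*np.cos(a),.1193+.07*np.sin(a),.01]): print(proj(c,p))
E
```

```text
1.8 [0.53899456 0.12108978 0.15961963] [9.32356437e-05 8.16246902e-01 5.77703146e-01 2.48284678e-04] [ 0.29089909  1.37634309 -0.97130631]
[[ 3.32518028e-01  9.43096760e-01  5.13048248e-04]
 [ 9.43096852e-01 -3.32518134e-01  1.34663068e-04]
 [ 2.97598149e-04  4.39076290e-04 -9.99999859e-01]] -19.421689363275817
[274.74213486 210.76253027]
[345.39575248 201.25862446]
```

View pics/w1.png

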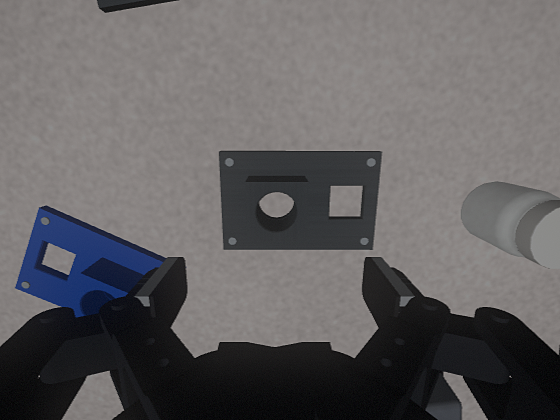

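The wrist view shows the carrier bore at (276,212) and the square hole at (346,201). The predictions were (275,211) and (345,201), so they agree. Next I'll descend and grip.

step_arm(
  deltas=[
    [-0.002,0.0005,0.04,0,0,0,-1],
    [-0.002,0.0005,0.08,0,0,0,-1],
    [-0.002,0.0005,0.11,0,0,0,-1],
    [-0.002,0.0005,0.125,0,0,0,-1],
    [-0.002,0.0005,0.134,0,0,0,-1],
    [-0.002,0.0005,0.134,0,0,0,-1],
    [-0.002,0.0005,0.134,0,0,0,1],
    [-0.002,0.0005,0.134,0,0,0,1],
    [-0.002,0.0005,0.134,0,0,0,1],
    [-0.002,0.0005,0.134,0,0,0,1],
    [-0.002,0.0005,0.134,0,0,0,1],
    [-0.002,0.0005,0.134,0,0,0,1],
    [-0.002,0.0005,0.134,0,0,0,1],
    [-0.002,0.0005,0.134,0,0,0,1],
    [-0.002,0.0005,0.134,0,0,0,1],
    [-0.002,0.0005,0.134,0,0,0,1],
  ],
)

```text
time: 3.4
tool_pos: [0.5409, 0.118, 0.0274]
tool_rot: [0.001, 0.817, 0.577, 0.002]
contact_force: [-0.2, -0.1, 6.4]
gripper_width: 0.618
```

step_arm(
  deltas=[
    [0,0,-0.01,0,0,0,1],
    [0,0,-0.03,0,0,0,1],
    [0,0,-0.06,0,0,0,1],
    [0,0,-0.09,0,0,0,1],
    [0,0,-0.12,0,0,0,1],
    [0,0,-0.15,0,0,0,1],
    [0,0,-0.16,0,0,0,1],
    [0,0,-0.16,0,0,0,1],
    [0,0,-0.16,0,0,0,1],
  ],
)

```text
time: 4.3
tool_pos: [0.5381, 0.1177, 0.1833]
tool_rot: [-0.001, 0.817, 0.577, -0.001]
contact_force: [-0.3, 0.6, -4.0]
gripper_width: 0.621
```

```bash
python3 - <<'E'
from h import *
s=manip.state(); print(s['time'],s['tool_pos'],s['tool_rot'],s['contact_force'],s['gripper_width'])
im,c=snap('scene','s2.png');im,c=snap('wrist','w2.png')
E
```

```text
4.3 [0.53806327 0.11772478 0.18334125] [-7.67931108e-04  8.16854002e-01  5.76842434e-01 -1.32504483e-03] [-0.29860221  0.60873961 -4.03076254] 0.6208412903788458
```

View pics/s2.png

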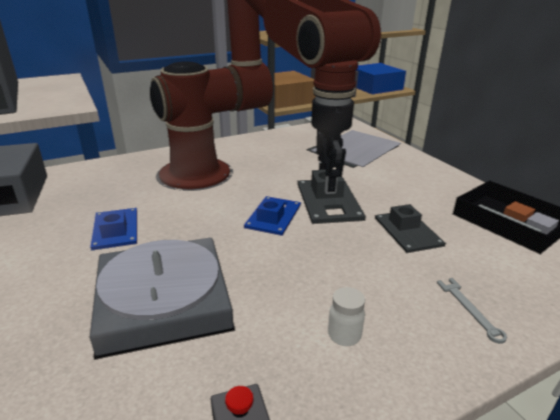

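View pics/w2.png

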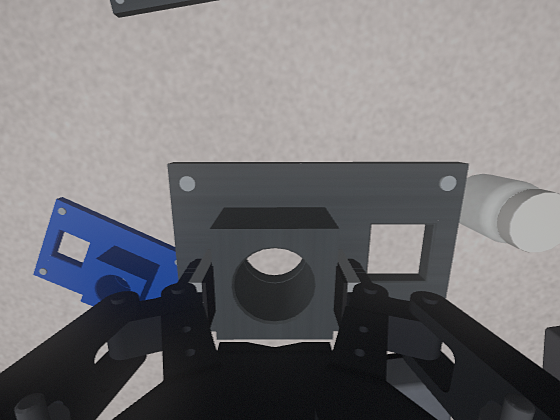

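```bash
python3 - <<'E'
from h import *
c=dict(np.load('pics/w2.png.npz'))
im=cv2.imread('pics/w2.png')
cv2.imwrite('pics/w2c.png',cv2.convertScaleAbs(cv2.resize(im[150:350,160:480],None,fx=2.4,fy=2.4,interpolation=cv2.INTER_CUBIC),alpha=1.8))
t=np.array([.53806,.11772,.18334]); 
from scipy.spatial.transform import Rotation as Q
R=Q.from_quat([0.81685,.57684,-.0013,-.0008]).as_matrix()
# bore rim top (left/right extremes, bottom edge), plate corners
for nm,uv,z in [('bore',(274,286),.202),('boretop',(274,248),.202),('borebot',(274,322),.202),('plateL',(168,163),.166),('plateR',(468,163),.166),('hubTL',(222,208),.166),('hubTR',(330,208),.166),('pinhole',(397,250),.166)]:
    p=ray(c,*uv,z); print(nm,p, 'tool',np.round(R.T@(p-t)*1000,1))
E
```

```text
bore [0.53814174 0.11817877 0.202     ] tool [  0.4  -0.1 -18.7]
boretop [0.54409371 0.13490453 0.202     ] tool [ 18.2  -0.1 -18.7]
borebot [0.53206462 0.10110132 0.202     ] tool [-17.7  -0.1 -18.6]
plateL [0.50366877 0.18261405 0.166     ] tool [ 49.7 -54.1  17.4]
plateR [0.64706145 0.13168624 0.166     ] tool [49.6 98.1 17. ]
hubTL [0.52058421 0.15150286 0.166     ] tool [ 26.  -27.7  17.4]
hubTR [0.57445977 0.13240729 0.166     ] tool [26.  29.4 17.2]
pinhole [0.60229634 0.09719161 0.166     ] tool [ 2.2 67.5 17.1]
```

View pics/w2c.png

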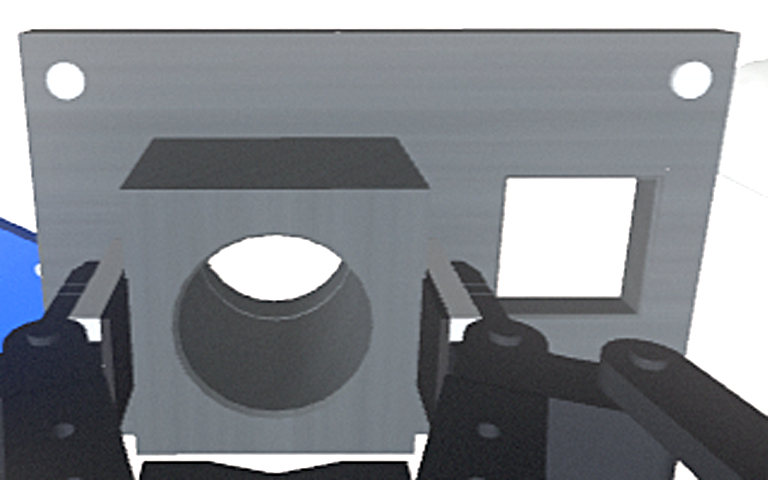

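The carrier is held level, with the bore at the TCP to about 0.5 mm. Next I'll move it over the spindle.

step_arm(
  deltas=[
    [-0.04,0.012,0,0,0,-0.018,1],
    [-0.08,0.024,0,0,0,-0.018,1],
    [-0.12,0.036,0,0,0,-0.018,1],
    [-0.16,0.048,0,0,0,-0.018,1],
    [-0.2,0.059,0,0,0,-0.018,1],
    [-0.24,0.071,0,0,0,-0.018,1],
    [-0.28,0.083,0,0,0,-0.018,1],
    [-0.31,0.092,0,0,0,-0.018,1],
    [-0.3286,0.0972,0,0,0,-0.018,1],
    [-0.3286,0.0972,0,0,0,-0.018,1],
    [-0.3286,0.0972,0,0,0,-0.018,1],
    [-0.3286,0.0972,0,0,0,-0.018,1],
    [-0.3286,0.0972,0,0,0,-0.018,1],
    [-0.3286,0.0972,0,0,0,-0.018,1],
  ],
)

```text
time: 5.8
tool_pos: [0.521, -0.2234, 0.1852]
tool_rot: [-0.0, 0.811, 0.585, 0.0]
contact_force: [-0.6, 0.3, -4.0]
gripper_width: 0.62
```

```bash
python3 - <<'E'
from h import *
s=manip.state(); print(s['time'],s['tool_pos'],s['tool_rot'],s['contact_force'],s['gripper_width'])
im,c=snap('wrist','w3.png')
a=np.radians(-18.5)
for p in ([.52,-.2245,.12],[.52,-.2245,.07],[.52+.07*np.cos(a),-.2245+.07*np.sin(a),.096],[.52+.07*np.cos(a),-.2245+.07*np.sin(a),.07]): print(proj(c,p))
cv2.imwrite('pics/w3c.png',cv2.convertScaleAbs(cv2.resize(im[150:350,160:480],None,fx=2.4,fy=2.4,interpolation=cv2.INTER_CUBIC),alpha=1.8))
snap('scene','s3.png')
E
```

```text
5.8 [ 0.52102396 -0.22343565  0.18519182] [-1.00873501e-04  8.11234904e-01  5.84720378e-01  4.93457750e-06] [-0.64947443  0.29096961 -4.02095749] 0.619983649620016
[273.02734582 227.96359102]
[273.26335039 209.74660848]
[361.59187446 218.33238709]
[353.11908741 209.7938293 ]
```

View pics/w3c.png

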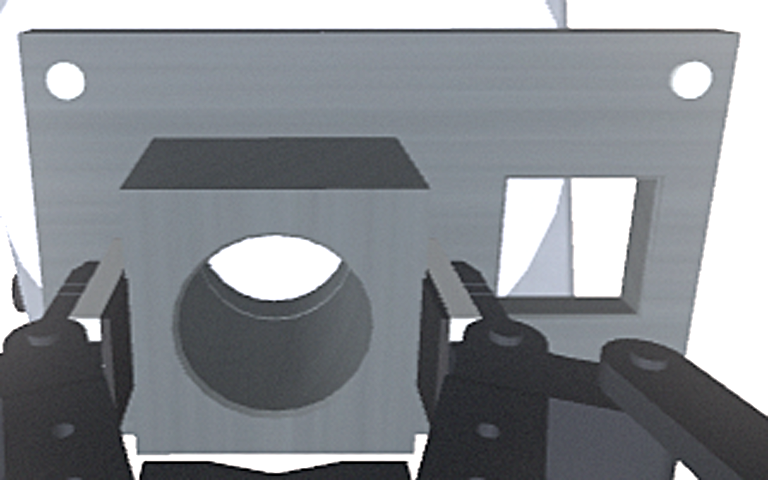

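View pics/s3.png

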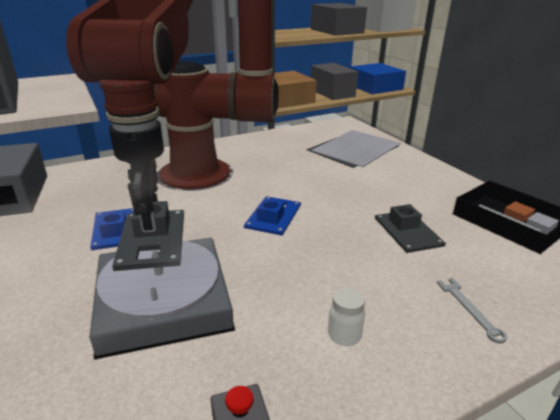

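step_arm(
  deltas=[
    [-0.0013,-0.0006,0.01,0,0,0,1],
    [-0.0013,-0.0006,0.02,0,0,0,1],
    [-0.0013,-0.0006,0.03,0,0,0,1],
    [-0.0013,-0.0006,0.04,0,0,0,1],
    [-0.0013,-0.0006,0.05,0,0,0,1],
    [-0.0013,-0.0006,0.05,0,0,0,1],
  ],
)

```text
time: 6.5
tool_pos: [0.5186, -0.2246, 0.1327]
tool_rot: [-0.002, 0.812, 0.584, -0.001]
contact_force: [-0.4, 0.8, -3.7]
gripper_width: 0.616
```

```bash
python3 - <<'E'
from h import *
s=manip.state(); print(s['time'],s['tool_pos'],s['tool_rot'],s['contact_force'],s['gripper_width'])
im,c=snap('wrist','w4.png')
cv2.imwrite('pics/w4c.png',cv2.convertScaleAbs(cv2.resize(im[150:350,160:480],None,fx=2.4,fy=2.4,interpolation=cv2.INTER_CUBIC),alpha=1.8))
im,c=snap('scene','s4.png')
cv2.imwrite('pics/s4c.png',cv2.resize(im[180:350,80:240],None,fx=3.5,fy=3.5,interpolation=cv2.INTER_CUBIC))
E
```

```text
6.5 [ 0.51862241 -0.22462864  0.13265482] [-0.00200774  0.81163557  0.58416002 -0.00085967] [-0.3989941   0.76034386 -3.71467894] 0.6161440790339203
```

View pics/w4c.png

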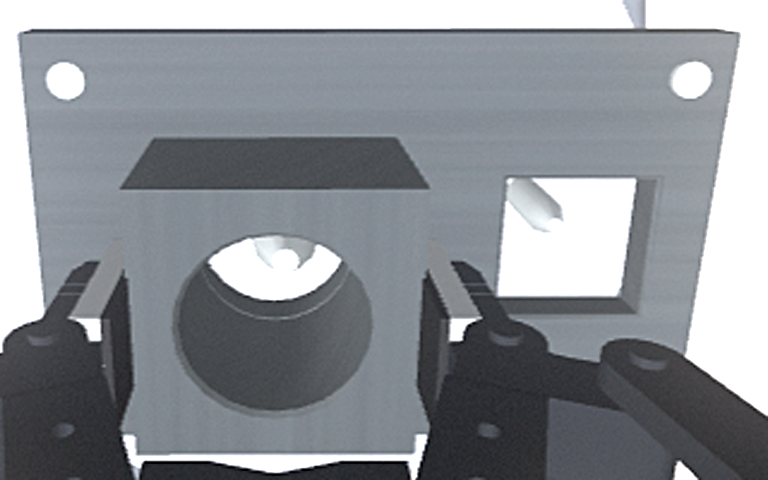

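View pics/s4c.png

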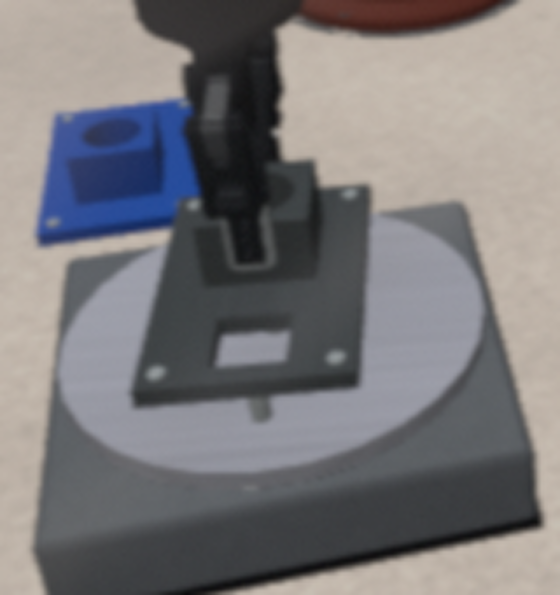

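The spindle tip is visible inside the bore at (279,257) and the pin tip in the pin hole at (391,242). I'll check their centring by casting rays.

```bash
python3 - <<'E'
from h import *
c=dict(np.load('pics/w4.png.npz'))
from scipy.spatial.transform import Rotation as Q
R=Q.from_quat([.81163557,.58416,-.00086,-.002]).as_matrix(); t=np.array([.51862,-.22463,.13265])
for uv,z in [((278.8,257.5),.12),((391,241.5),.096),((274,286),.1513)]:
    p=ray(c,*uv,z); print(p,np.round(R.T@(p-t)*1000,1))
print(R)
E
```

```text
[ 0.52100188 -0.22591544  0.12      ] [-0.5  2.7 12.6]
[ 0.58697209 -0.24799946  0.096     ] [-0.5 72.4 36.3]
[ 0.51887496 -0.22459803  0.1513    ] [  0.1   0.2 -18.7]
[[ 3.17512671e-01  9.48246683e-01 -3.73265339e-03]
 [ 9.48253563e-01 -3.17506150e-01  2.24178721e-03]
 [ 9.40626873e-04 -4.25129772e-03 -9.99990521e-01]]
```

step_arm(
  deltas=[
    [-0.0005,0.0025,0,0,0,0,1],
    [-0.0005,0.0025,0.008,0,0,0,1],
    [-0.0005,0.0025,0.016,0,0,0,1],
    [-0.0005,0.0025,0.022,0,0,0,1],
    [-0.0005,0.0025,0.028,0,0,0,1],
    [-0.0005,0.0025,0.031,0,0,0,1],
    [-0.0005,0.0025,0.031,0,0,0,1],
  ],
)

```text
time: 7.3
tool_pos: [0.5217, -0.2263, 0.1034]
tool_rot: [-0.001, 0.812, 0.584, -0.0]
contact_force: [-0.2, 0.2, -4.2]
gripper_width: 0.62
```

```bash
python3 - <<'E'
from h import *
s=manip.state(); print(s['time'],s['tool_pos'],s['tool_rot'],s['contact_force'],s['gripper_width'])
im,c=snap('wrist','w5.png')
cv2.imwrite('pics/w5c.png',cv2.convertScaleAbs(cv2.resize(im[150:350,160:480],None,fx=2.4,fy=2.4,interpolation=cv2.INTER_CUBIC),alpha=1.8))
E
```

```text
7.3 [ 0.52170647 -0.22634167  0.10342233] [-6.73467604e-04  8.11599135e-01  5.84214268e-01 -2.83730734e-04] [-0.23861061  0.24875713 -4.17330438] 0.6199010417365458
```

View pics/w5c.png

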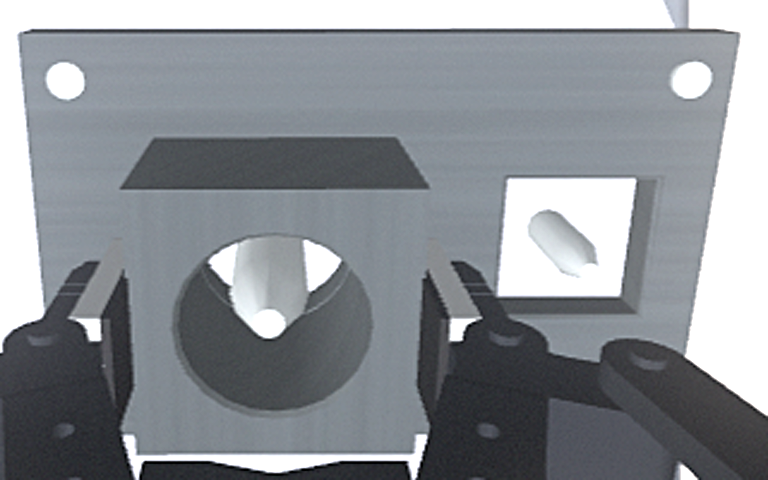

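The spindle and pin are both inside their holes with clearance. I'll lower slowly to contact.

step_arm(
  deltas=[
    [0,0,0.002,0,0,0,1],
    [0,0,0.004,0,0,0,1],
    [0,0,0.005,0,0,0,1],
    [0,0,0.006,0,0,0,1],
    [0,0,0.006,0,0,0,1],
    [0,0,0.006,0,0,0,1],
  ],
)

```text
time: 7.95
tool_pos: [0.5222, -0.2267, 0.0983]
tool_rot: [0.0, 0.812, 0.584, -0.0]
contact_force: [-0.1, 0.2, -3.6]
gripper_width: 0.618
```

step_arm(
  deltas=[
    [0,0,0.001,0,0,0,1],
    [0,0,0.002,0,0,0,1],
    [0,0,0.002,0,0,0,1],
  ],
)

```text
time: 8.25
tool_pos: [0.5226, -0.2269, 0.0975]
tool_rot: [0.001, 0.812, 0.584, 0.0]
contact_force: [-4.5, 1.2, 3.6]
gripper_width: 0.619
```

step_arm(
  deltas=[
    [0,0,0.001,0,0,0,1],
    [0,0,0.001,0,0,0,1],
    [0,0,0.001,0,0,0,1],
  ],
)

```text
time: 8.55
tool_pos: [0.5226, -0.227, 0.0974]
tool_rot: [0.001, 0.812, 0.584, 0.0]
contact_force: [-5.9, 2.6, 8.5]
gripper_width: 0.617
```

```bash
python3 - <<'E'
from h import *
s=manip.state(); print(s['time'],s['tool_pos'],s['tool_rot'],s['contact_force'],s['ft_torque'],s['gripper_width'])
im,c=snap('wrist','w6.png')
cv2.imwrite('pics/w6c.png',cv2.convertScaleAbs(cv2.resize(im[150:350,160:480],None,fx=2.4,fy=2.4,interpolation=cv2.INTER_CUBIC),alpha=1.8))
im,c=snap('scene','s6.png')
cv2.imwrite('pics/s6c.png',cv2.resize(im[180:350,80:240],None,fx=3.5,fy=3.5,interpolation=cv2.INTER_CUBIC))
E
```

```text
8.55 [ 0.5226333  -0.22696651  0.09742952] [5.11485179e-04 8.11574467e-01 5.84248746e-01 1.58946051e-04] [-5.85301249  2.61411292  8.50516486] [0.34111977 0.57877606 0.00900844] 0.6166401981803068
```

View pics/w6c.png

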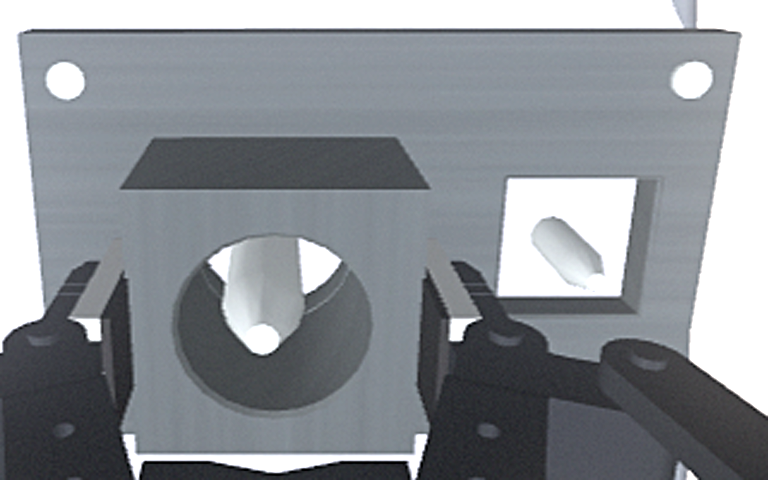

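View pics/s6c.png

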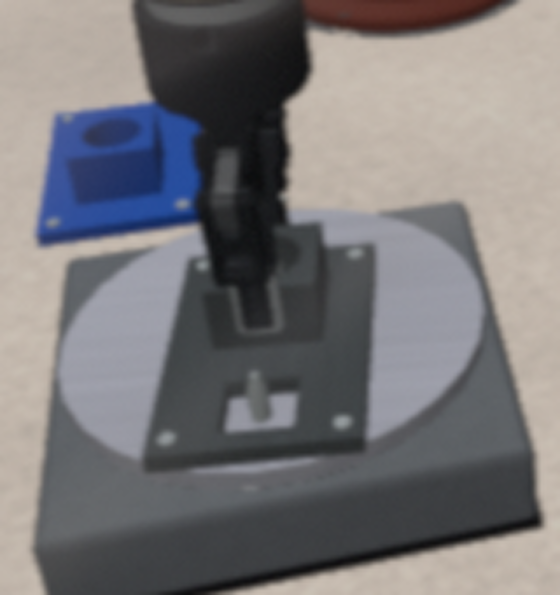

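TCP stopped at z 0.0974, exactly where seating was predicted, and the force turned upward. The pin stands in the hole and the plate lies flat. I'll release and withdraw.

step_arm(
  deltas=[
    [0,0,-0.001,0,0,0,-0.65],
    [0,0,-0.001,0,0,0,-0.65],
    [0,0,-0.001,0,0,0,-0.65],
    [0,0,-0.001,0,0,0,-0.65],
    [0,0,-0.001,0,0,0,-0.65],
    [0,0,-0.001,0,0,0,-0.65],
  ],
)

```text
time: 9.25
tool_pos: [0.5221, -0.2266, 0.0961]
tool_rot: [-0.0, 0.812, 0.584, -0.0]
contact_force: [0.6, 0.2, -0.1]
gripper_width: 0.82
```

```bash
python3 - <<'E'
from h import *
s=manip.state(); print(s['time'],s['tool_pos'],s['contact_force'],s['gripper_width'])
im,c=snap('wrist','w7.png')
E
```

```text
9.25 [ 0.52208691 -0.22662115  0.09614229] [ 0.57630933  0.16423858 -0.11363066] 0.8198578544122432
```

View pics/w7.png

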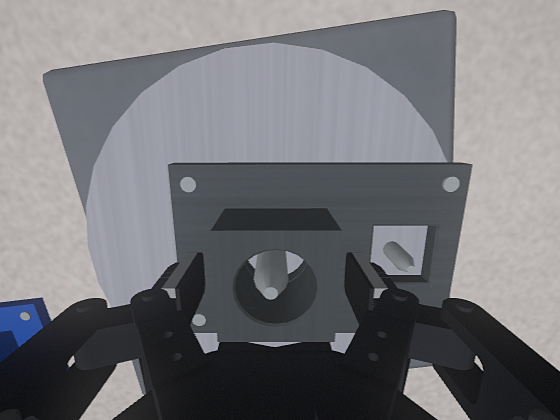

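Both pads are clear of the hub and contact is zero. I'll rise straight up.

step_arm(
  deltas=[
    [0,0,-0.01,0,0,0,-0.65],
    [0,0,-0.03,0,0,0,-0.65],
    [0,0,-0.06,0,0,0,-0.65],
    [0,0,-0.09,0,0,0,-0.65],
    [0,0,-0.12,0,0,0,-0.65],
    [0,0,-0.15,0,0,0,-0.65],
    [-0.04,0,-0.17,0,0,0,-0.65],
    [-0.08,0,-0.17,0,0,0,-0.65],
    [-0.08,0,-0.17,0,0,0,-0.65],
    [-0.08,0,-0.17,0,0,0,-0.65],
  ],
)

```text
time: 10.3
tool_pos: [0.4965, -0.3029, 0.2668]
tool_rot: [0.0, 0.812, 0.584, 0.0]
contact_force: [0.3, 0.5, 0.0]
gripper_width: 0.82
```

```bash
python3 - <<'E'
from h import *
s=manip.state(); print(s['time'],s['tool_pos'],s['contact_force'])
im,c=snap('wrist','w8.png'); snap('scene','s8.png')
E
```

```text
10.3 [ 0.49647817 -0.3029363   0.26680253] [0.28206983 0.53395842 0.00383041]
```

View pics/w8.png

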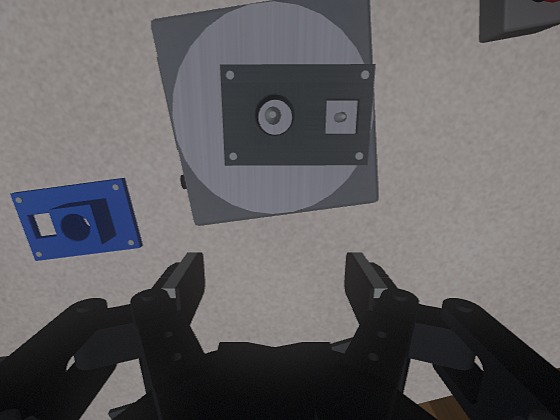

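View pics/s8.png

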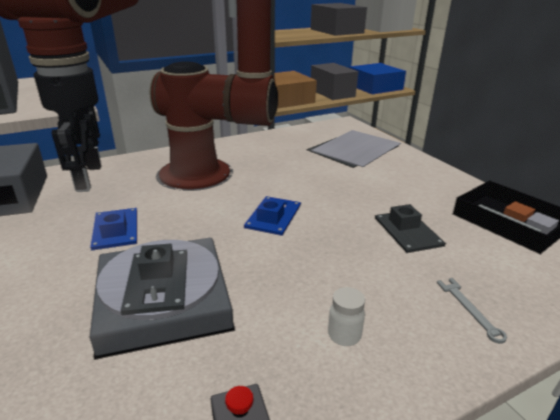

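In the wrist view the carrier lies square and flat on the platter, with the spindle inside the bore at (275,116) and the pin inside its hole at (341,117). The spare has not moved, at (409,228) in the scene view. I'll hand it in.

```bash
python3 -c "
from plant import manip
print(manip.job_done())"
```

```text
the job is handed in; nothing more can be done
None
```

The specimen carrier is mounted on the wear tester and the job is handed in, at about 10.4 s of robot time. I gripped the dark plate with the pin hole by its hub and lowered it over the spindle and drive pin. I let go only once it was down on the platter.

**Seating:** at touchdown the tool stood at z = 0.0974 m, the height I had worked out for a fully seated carrier. The vertical force swung from -4 N to +8.5 N as the platter took the load. There was also a sideways force of about 6 N, which went to zero when I released.

**After release:** the last pictures show the plate flat, with the spindle in the bore and the pin in its hole, both with clearance. I judged flatness by eye and did not measure it. The gripper is clear, and the spare and the blue plates look unmoved.

**Camera agreement:** the top and scene views differed by about 1–2° on the pin's direction. The wrist view put the spindle about 2.7 mm off the bore's centre, which I corrected before the final descent. Both were well inside the clearances of 10 mm around the spindle and 12 mm around the pin.

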